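# Swing an aluminium profile past the post into the jig bay

## Robot

A 7-joint arm with a two-finger parallel gripper is mounted at the origin on the work surface. World frame = base frame: x ahead of the robot, y to its left, z up, the work surface at z = 0. Lengths are in mm, angles in degrees, forces in N, time in s.
With the tool pointing down it reaches from about 425 to 800 mm from the base axis. Payload 8.3 kg.
Tool frame: the origin (TCP) lies where the fingers leave the gripper's body, on its centre line; the fingertips stand 73 mm ahead of it and the grasp point (between the pads) lies 54 mm ahead of it; z points along the fingers, y is the direction in which the jaws open and shut (so a half turn about z gives the same grasp; the last joint's range is limited). The gripper opens to 85 mm and grips with 20 to 120 N. Pads are 22 mm wide; open, the fingers measure 114 mm over their backs; the gripper's body (76 mm by 85 mm) begins 54 mm behind the grasp point. The pads swing forward as they close: fully open they stand 13 mm farther back than shut.
Start: joints at [60.51, 21.967, 0.94, 78.501, -0.361, 79.538, -2.664], TCP at [272.897, -562.26, 303.879] pointing down, gripper open.
Joint ranges: [-169.22, 169.22], [-14.56, 117.87], [-87.37, 89.26], [10.42, 133.3], [-82.24, 262.24], [0.94, 117.77], [-172.7, 172.7]. Speed limits (degrees/s): [136.94, 136.94, 172.46, 172.46, 180, 180, 180].

## Interface

Orientations are given as [roll, pitch, yaw] about the fixed x, y, z axes, in that order (R = Rz(yaw) Ry(pitch) Rx(roll)).
In Python, from workcell import ctrl gives the robot as it stands. The module is installed in compiled form; this text tells all that it offers.
- The arm moves only by the shell command python3 -m creep 'ROWS' [FORCE]. ROWS is JSON, a list of rows, each an object with "delta_pos": the shift along the tool's x, y, z in mm, a list of three; "twist": the turn, a rotation vector about the tool's x, y, z in rad, a list of three; "claw": the opening, from 0 (shut) to 1 (fully open). In form: [{"delta_pos": [x, y, z], "twist": [rx, ry, rz], "claw": claw}, ...]. A call has 1 to 5 rows; each row is the pose to reach, as a shift and turn from the pose measured when the call began, along the tool's axes at that moment; what a row does not reach only later rows make up. A row lasts 1/10 s, in which the tool goes at most 50 mm and 8.59 degrees, less where a joint would pass 70% of its speed; a pose out of reach is approached as far as the arm can. A call with a gripper value outside its range is refused whole. The fingers move at their own pace and stop on an object; FORCE is the grip in N (left out, the last holds). Time passes only in rows, so rows that repeat a pose let the fingers close. It gives the time, the measured TCP pose, the force and the opening at its end, in the units of the state.
- ctrl.get_state(): the state, without advancing time (a new reading comes with each control period).
- ctrl.capture(name): name is "side" or "top" or "wrist"; returns a dict with "color" (384x512x3 uint8, red, green, blue), "fovy" (degrees; the focal length in pixels is half the picture's height over the tangent of half this angle, whatever the lens; pixels are square), "cx", "cy" (the principal point, pixels), "D" ([k1, k2, p1, p2, k3] as OpenCV has them; the pictures are not rectified), "camera_from_world" (4x4, takes a point from world to camera coordinates). Camera axes: x right, y up, looking along -z (the intrinsics and any distortion apply to the point x, -y, -z); pixel columns grow to the right and rows downward; lengths in mm; the calibration is good to about 2 mm. A picture is of the moment at which its call begins. There is no depth.
- ctrl.close_job(): hands the job in, once; it reports no verdict.
Trained networks look in the newest picture that a camera, given by its name, has taken for a name from the list of things; names that differ only in an ending like _2 or _b are one class to them, and where a whole thing is asked for, a point or a joint stands for the part that bears it (a point fixed in the world has none). Each returns a list of dicts, best first, with "p" (0 to 1); they miss things now and then, are a little off and sometimes report something else, mostly with a low value. They report only what shows in the picture. A call takes as long as a camera call. They do not tell look-alikes from the thing itself.
- ctrl.search_frame(camera, label): "rect" ([centre column, centre row, width, height] in pixels, round what is visible of it).
- ctrl.cut_out(camera, label): "pixels" (384x512 bool, what is visible of it) and "rect" ([centre column, centre row, width, height] in pixels, round what is visible of it).
The state is a dict: "time_s": time; "q": joint angles; "joint_vel": joint speeds; "joint_efforts": joint torques, N m; "tool_pos": TCP position; "eef_rot": TCP orientation; "force": force on the tool from outside, world axes, zero at the start; "torque": the same for the moment, N m; "opening": finger opening in mm.
Only numpy, scipy, OpenCV 4.12 (cv2) and the standard library are available. Lean on these libraries where they do the work, as an engineer would, in place of code of your own. Each camera call takes 0.05 s, during which the arm holds its last target. There are 200 camera calls.

## Task

Load the aluminium profile into the plywood bay of the jig board: push it over the board with your fingertips, now at one end, now at the other, angling it past the steel post until it lies lengthwise in the bay, fully home along the back wall, between the end walls. Only push it: do not pick it up, carry it or tip it over, and leave the things lying round the board where they are.

Things in the scene. Friction and masses are not known exactly. Their poses are not given: they have to be found in the camera images.
- jig: Fixed plywood jig board on the work surface, top 12 mm up, reaching from its x = -265 to +80 mm, y = -155 to +155 mm. Origin: at work-surface level under the middle of the bay's open mouth; x points into the bay (away from the robot), y along the bay, z up. Bay walls stand 36 mm above the board, 12 mm thick: end walls' inner faces at y = +-125 mm, from x = 0 to 45 mm.
- bay_home (a point): Where the profile's centre is when it lies home in the middle of the bay: 32.5 mm in from the mouth, 12.5 mm above the board. Axes as the jig's. The back wall's face is 12.5 mm further along x, so the bay is 45 mm deep. It is open towards the robot and above.
- bar: The loose aluminium profile, 200 mm long, square section 25 x 25 mm, 0.11 to 0.23 kg, lying flat on the board in front of the bay and starting roughly square to the bay, one end near its mouth. Origin: centre of its underside. x along its length, y across, z up. It slides on the board with friction.
- bar_end_a (a point): Centre of the profile's end face at its +x end, half-way up (12.5 mm above its underside).
- bar_end_b (a point): Centre of the profile's end face at its -x end, half-way up.
- post: Fixed upright steel post, 22 mm diameter, 40 mm high above the board, before the bay's mouth. Origin: on its axis at the board's top. It stands in one of two sockets, at jig x = -26, y = +55 or -55 mm; the other socket is empty and flat. 15 mm are free between post and mouth line, 60 mm between post and back wall. The profile's end on that side must go behind the post.
- jar: Glass jar with a steel lid, 60 mm diameter, 85 mm high, standing beside the board; leave alone. Origin: centre of its underside.
- tape: Roll of grey tape lying flat, 96 mm diameter, 24 mm high, beside the board; leave alone. Origin: centre of its underside.
- meter: Red hand-held multimeter lying flat, 140 x 72 x 34 mm (about 43 mm at the dial), beside the board; leave alone. Origin: centre of its underside, x along its length.
- driver: Screwdriver lying behind the bay's back wall, along it, about 200 mm long; leave alone. Origin: on the work surface under it, x along its length.
Not all that is in view belongs to the job. There is more than one size of the bar; the one meant has the size given above.

How it is judged:
By the outcome, as a careful person would: the job done as asked, in the order asked, and still so for the second after the job is handed in, with the robot touching nothing.
It also fails if it takes over 67 s, if anything falls off the work surface, if the arm or the gripper's body presses on something with over 40 N, if the wrist force passes 120 N, or if a joint passes its speed limit or range.

## Working session

There is one attempt and no reset: what is moved stays moved. The work goes in short steps, Python scripts to look and compute and a shell command to move; the robot and the scene stay as the last step left them, time stands still between calls to the robot, and variables do not carry over. Pictures are saved under pics/ and viewed, about 8 in all and at most 12, crops included, and the job is handed in when it is done.

```bash
mkdir -p pics
cat > h.py <<'E'
import numpy as np, cv2
from workcell import ctrl
from scipy.spatial.transform import Rotation as R
def cam(c):
    f=192/np.tan(np.radians(c['fovy'])/2)
    return np.array([[f,0,c['cx']],[0,f,c['cy']],[0,0,1]]),np.array(c['D'],float),np.array(c['camera_from_world'])
def ray(c,px,z):
    K,D,T=cam(c); p=cv2.undistortPoints(np.array(px,float).reshape(-1,1,2),K,D).reshape(-1,2)
    d=np.c_[p[:,0],-p[:,1],-np.ones(len(p))]@T[:3,:3]; o=-T[:3,:3].T@T[:3,3]
    return o+d*((z-o[2])/d[:,2])[:,None]
def proj(c,P):
    K,D,T=cam(c); q=np.atleast_2d(P)@T[:3,:3].T+T[:3,3]; q=q*[1,-1,-1]
    return cv2.projectPoints(q,np.zeros(3),np.zeros(3),K,D)[0].reshape(-1,2)
def save(c,n,s=1.5): cv2.imwrite('pics/'+n,cv2.resize(c['color'][:,:,::-1],None,fx=s,fy=s))
E
python3 - <<'E'
from h import *
for n in('top','side'):
    c=ctrl.capture(n); save(c,n+'0.png'); K,D,T=cam(c); print(n,c['fovy'],-T[:3,:3].T@T[:3,3])
    for l in('jig','bar','post','jar','tape','meter','driver'):
        for r in ctrl.search_frame(n,l)[:3]: print(l,round(r['p'],2),np.round(r['rect']),np.round(ray(c,r['rect'][:2],12)))
print(ctrl.get_state())
E
```

```text
top 56.92678864014685 [489.60045473   9.47802559 981.6437148 ]
jig 0.68 [278. 192. 126. 135.] [[532. -53.  12.]]
bar 0.65 [278. 192. 127. 135.] [[533. -50.  12.]]
bar 0.61 [374. 275.  42.  45.] [[ 304. -321.   12.]]
bar 0.59 [275. 187.  16.  75.] [[545. -44.  12.]]
post 0.53 [260. 163.  11.  12.] [[612.   0.  12.]]
jar 0.59 [193. 156.  21.  23.] [[629. 183.  12.]]
tape 0.9 [185. 216.  35.  40.] [[462. 203.  12.]]
meter 0.71 [367. 182.  41.  52.] [[ 562. -298.   12.]]
meter 0.46 [278. 191. 128. 136.] [[534. -50.  12.]]
driver 0.92 [292. 107.  72.  20.] [[769. -88.  12.]]
side 42.8594521386852 [222.3795919  978.72483602 738.26877832]
bar 0.89 [363. 168.  41.  26.] [[ 304. -317.   12.]]
bar 0.64 [258. 204.  79.  27.] [[548. -47.  12.]]
post 0.61 [230. 206.  12.  22.] [[613. -14.  12.]]
post 0.57 [255. 211. 164. 102.] [[544. -14.  12.]]
jar 0.68 [198. 241.  30.  44.] [[636. 146.  12.]]
tape 0.58 [263. 270.  46.  38.] [[459. 200.  12.]]
meter 0.89 [276. 159.  49.  28.] [[ 566. -298.   12.]]
driver 0.85 [186. 182.  43.  34.] [[774. -92.  12.]]
driver 0.28 [263. 271.  45.  39.] [[457. 204.  12.]]
{'time_s': 0.8, 'q': array([60.51116054, 21.96565201,  0.94048273, 78.49846353, -0.35938042,
       79.53874843, -2.66438424]), 'joint_vel': array([-0.05352845, -0.05136497,  0.02360607,  0.06477608,  0.03322402,
       -0.05444544, -0.09282449]), 'joint_efforts': array([ 4.37439576e-04, -6.27265835e+01,  8.42925142e-01, -3.72060621e+01,
        1.64021080e-02,  2.62235633e-03,  3.73043974e-06]), 'tool_pos': array([ 272.87712744, -562.28181776,  303.91601675]), 'eef_rot': array([-1.79999937e+02, -1.63092663e-03,  2.58869792e+01]), 'force': array([-0.74004974,  0.14286104, -0.43332632]), 'torque': array([-0.01529455,  0.01248085, -0.00744967]), 'opening': 85.20880981987364}
```

Run:
```python
from h import *
c=ctrl.capture('top'); im=c['color'][:,:,::-1]
cv2.imwrite('pics/topc.png',cv2.resize(im[85:285,160:400],None,fx=3.3,fy=3,interpolation=cv2.INTER_CUBIC)[:, :800])
```

```text
(no output)
```

View pics/topc.png

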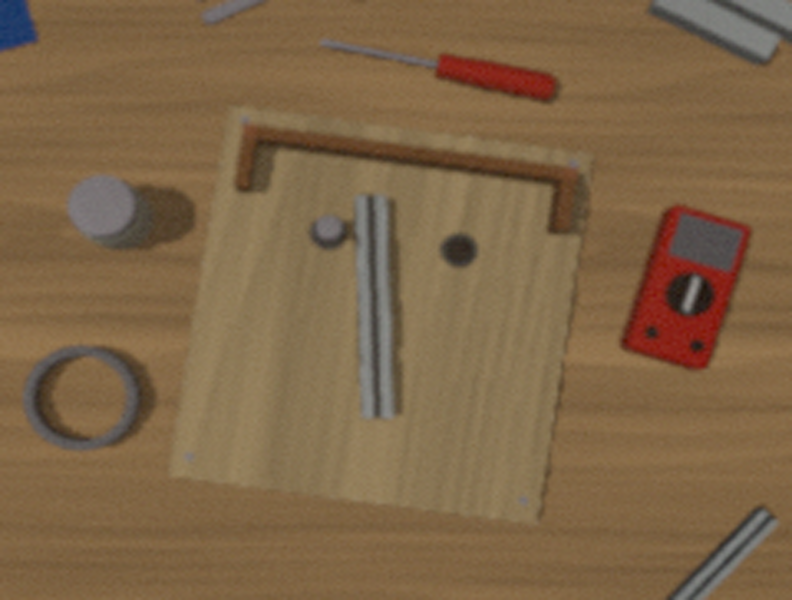

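The top view shows the jig yawed clockwise. The post (crop 328,230) is on its left, the empty socket is at 458,250, and the bar runs from 372,196 to 380,417 between them. The decoy bars lie off the board. Next I fit the poses.

```bash
cat >> h.py <<'E'
from scipy.optimize import least_squares
def barpose(c,n,verbose=1,guess=None):
    "bar mask -> centre,yaw via matching projected silhouette of box"
    best=None
    for r in ctrl.cut_out(n,'bar'):
        m=r['pixels']; 
        if m.sum()<30: continue
        ys,xs=np.nonzero(m); g=ray(c,np.c_[xs,ys],30)[:,:2]
        (cx,cy),(w,h),a=cv2.minAreaRect(g.astype(np.float32))
        if w<h: w,h,a=h,w,a+90
        if verbose: print('  cand p%.2f c=(%.0f,%.0f) %.0fx%.0f yaw %.1f'%(r['p'],cx,cy,w,h,a))
        if 130<w<240 and h<60 and best is None: best=(m,cx,cy,(a+90)%180-90)
    return best
def box(x,y,yaw):
    a=np.radians(yaw); M=np.array([[np.cos(a),-np.sin(a)],[np.sin(a),np.cos(a)]])
    P=[[*(M@[sx*100,sy*12.5]+[x,y]),z] for sx in(1,-1) for sy in(1,-1) for z in(12,37)]
    return np.array(P)
def fit(c,b):
    m,x,y,yaw=b
    S=4; M=cv2.resize(m.astype(np.uint8),None,fx=S,fy=S,interpolation=cv2.INTER_LINEAR).astype(float)
    M=cv2.GaussianBlur(M,(0,0),4)
    def cost(p):
        h=cv2.convexHull(((proj(c,box(*p))+.5)*S).astype(np.float32)).astype(np.int32)
        I=np.zeros_like(M); cv2.fillPoly(I,[h],1); return np.abs(cv2.GaussianBlur(I,(0,0),4)-M).sum()
    from scipy.optimize import minimize
    s=np.array([[0,0,0],[6,0,0],[0,6,0],[0,0,5]])+[x,y,yaw]
    r=minimize(cost,[x,y,yaw],method='Nelder-Mead',options=dict(initial_simplex=s,xatol=.1,fatol=.5,maxiter=120))
    return r.x,r.fun/M.sum()
E
python3 - <<'E'
from h import *
c=ctrl.capture('top')
px=lambda u,v:(160+(u+.5)/3.3-.5,85+(v+.5)/3-.5)
obs=[((233,108),(80,155,12)),((590,155),(80,-155,12)),((172,475),(-265,155,12)),((540,522),(-265,-155,12)),
 ((248,125),(57,137,48)),((578,168),(57,-137,48)),((458,250),(-26,-55,12)),((328,226),(-26,55,52))]
O=np.array([px(*o[0]) for o in obs]); J=np.array([o[1] for o in obs],float)
def W(p,J):
    a=np.radians(p[2]); x,y=J[:,0],J[:,1]
    return np.c_[p[0]+x*np.cos(a)-y*np.sin(a),p[1]+x*np.sin(a)+y*np.cos(a),J[:,2]]
r=least_squares(lambda p:(proj(c,W(p,J))-O).ravel(),[620,-60,-8],loss='soft_l1')
print('jig',r.x,np.round(r.fun.reshape(-1,2),1).tolist())
b=barpose(c,'top'); print(b[1:]); p,e=fit(c,b); print('fit',p,e)
def toJ(P,p):
    a=np.radians(p[2]);d=np.array(P)-p[:2];return d@np.array([[np.cos(a),-np.sin(a)],[np.sin(a),np.cos(a)]])
print('in jig',toJ([p[:2]],r.x),p[2]-r.x[2])
E
```

```text
jig [631.26020146 -57.98027104  -7.33190028] [[-1.0, -0.8], [1.1, -0.6], [-0.6, 0.6], [-0.1, 0.6], [-1.1, -0.4], [0.2, -0.2], [0.7, 0.1], [0.7, 0.6]]
  cand p0.85 c=(547,-35) 200x26 yaw 2.3
  cand p0.73 c=(307,-317) 147x25 yaw 137.4
  cand p0.15 c=(757,-136) 100x28 yaw 79.7
(547.25927734375, -35.42084503173828, 2.3151326179504395)
fit [547.21332011 -35.65296208   2.70341668] 0.07142481538323585
in jig [[-86.20901634  11.41895321]] 10.03531695560998
```

```bash
cat >> h.py <<'E'
JP=np.array([631.3,-58.0,-7.33])
def J2W(x,y):
    a=np.radians(JP[2]); return JP[:2]+np.array([x*np.cos(a)-y*np.sin(a),x*np.sin(a)+y*np.cos(a)])
def W2J(P):
    a=np.radians(JP[2]); d=np.asarray(P)[:2]-JP[:2]; return np.array([d[0]*np.cos(a)+d[1]*np.sin(a),-d[0]*np.sin(a)+d[1]*np.cos(a)])
def tip():
    s=ctrl.get_state(); print('t%.1f tip jig'%s['time_s'],np.round(W2J(s['tool_pos']),1),'z %.1f'%(s['tool_pos'][2]-73),'rot',np.round(s['eef_rot'],1),'F',np.round(s['force'],1),'open %.1f'%s['opening'])
    return s
def go(x,y,z,yaw=82.67):
    s=tip(); Rm=R.from_euler('xyz',s['eef_rot'],degrees=True); t=np.r_[J2W(x,y),z+73]
    print('delta',np.round(Rm.inv().apply(t-s['tool_pos']),1),'twist',np.round((Rm.inv()*R.from_euler('xyz',[180,0,yaw],degrees=True)).as_rotvec(),3))
def look(n='top',png=None,zoom=None):
    c=ctrl.capture(n)
    if png: save(c,png)
    b=barpose(c,n,0)
    if b is None: print(n,'bar not found'); return
    for q,e in [fit(c,b)]:
        ph=(q[2]-JP[2]+30)%180-30; ctr=W2J(q); u=np.array([np.cos(np.radians(ph)),np.sin(np.radians(ph))])
        print(n,'bar jig c',np.round(ctr,1),'phi %.1f'%ph,'A',np.round(ctr+100*u,1),'B',np.round(ctr-100*u,1),'err %.2f'%e)
E
python3 -c "
from h import *
go(-165,50,120)"
```

```text
t0.9 tip jig [-291.1 -545.9] z 230.9 rot [180.   -0.   25.9] F [ 0.  -0.2 -0.2] open 85.6
delta [ 432.  -429.4  110.9] twist [ 0.    -0.    -0.991]
```

```bash
python3 -m creep '[{"delta_pos":[90,-86,0],"twist":[0,0,-0.2],"claw":0},{"delta_pos":[130,-129,0],"twist":[0,0,-0.35],"claw":0},{"delta_pos":[160,-160,0],"twist":[0,0,-0.5],"claw":0},{"delta_pos":[190,-190,0],"twist":[0,0,-0.65],"claw":0},{"delta_pos":[220,-220,0],"twist":[0,0,-0.8],"claw":0}]' 30; python3 -c "
from h import *
go(-165,50,120)"
```

```text
time_s: 1.45
tool_pos: [355.2, -324.2, 304.1]
eef_rot: [180.0, 0.0, 69.2]
force: [1.4, -0.3, 0.2]
opening: 12.6
t1.4 tip jig [-239.9 -299.2] z 231.1 rot [180.    0.   69.2] F [ 1.4 -0.3  0.2] open 12.6
delta [357.1  -8.6 110.9] twist [ 0.     0.001 -0.235]
```

```bash
python3 -m creep '[{"delta_pos":[50,-1,0],"twist":[0,0,-0.1],"claw":0},{"delta_pos":[100,-2,0],"twist":[0,0,-0.235],"claw":0},{"delta_pos":[150,-4,0],"twist":[0,0,-0.235],"claw":0},{"delta_pos":[200,-5,0],"twist":[0,0,-0.235],"claw":0},{"delta_pos":[250,-6,0],"twist":[0,0,-0.235],"claw":0}]'>/dev/null;  python3 -c "
from h import *
go(-165,50,80)"
```

```text
t1.9 tip jig [-188.   -54.7] z 231.5 rot [1.799e+02 1.000e-01 8.270e+01] F [ 0.7 -0.3  0.1] open 0.3
delta [104.9  22.7 151.4] twist [ 0.002  0.001 -0.   ]
```

```bash
python3 -m creep '[{"delta_pos":[45,10,0],"twist":[0,0,0],"claw":0},{"delta_pos":[90,20,0],"twist":[0,0,0],"claw":0},{"delta_pos":[105,23,40],"twist":[0,0,0],"claw":0},{"delta_pos":[105,23,80],"twist":[0,0,0],"claw":0},{"delta_pos":[105,23,110],"twist":[0,0,0],"claw":0}]'>/dev/null;  python3 -c "
from h import *
go(-165,50,22)
look('top')
c=ctrl.capture('wrist');save(c,'w1.png',1.3)
"
```

```text
t2.5 tip jig [-165.4   50.9] z 119.5 rot [1.80e+02 1.00e-01 8.28e+01] F [-0.4 -0.5  0.6] open 0.1
delta [-0.8  0.4 97.5] twist [0.001 0.001 0.002]
top bar jig c [-284.6 -302.4] phi 146.9 A [-368.4 -247.8] B [-200.8 -357. ] err 0.92
```

View pics/w1.png

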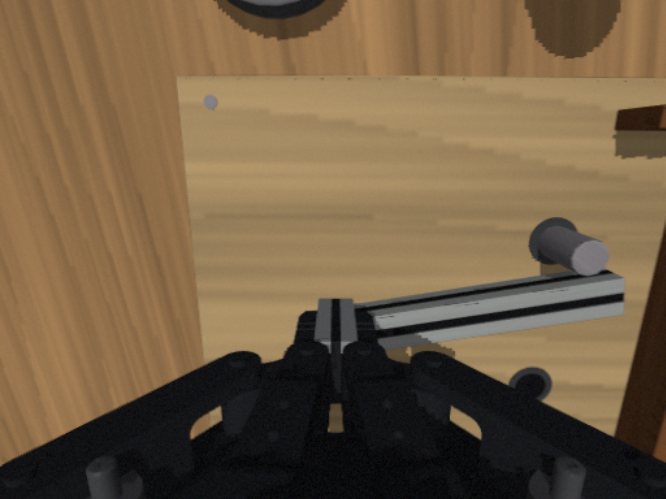

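The wrist view (right is jig +x, up is +y) shows the shut fingertips at 335,320 just left of the bar's near end. The post is at 575,245 and the bar's far end is at 615,295. I'll lower and push towards -y.

```bash
python3 -m creep '[{"delta_pos":[0,0,40],"twist":[0,0,0],"claw":0},{"delta_pos":[0,0,75],"twist":[0,0,0],"claw":0},{"delta_pos":[0,0,99],"twist":[0,0,0],"claw":0},{"delta_pos":[-10,0,99],"twist":[0,0,0],"claw":0},{"delta_pos":[-22,0,99],"twist":[0,0,0],"claw":0}]'; python3 -m creep '[{"delta_pos":[-8,0,0],"twist":[0,0,0],"claw":0},{"delta_pos":[-16,0,0],"twist":[0,0,0],"claw":0},{"delta_pos":[-24,0,0],"twist":[0,0,0],"claw":0},{"delta_pos":[-32,0,0],"twist":[0,0,0],"claw":0},{"delta_pos":[-40,0,0],"twist":[0,0,0],"claw":0}]';  python3 -c "
from h import *
tip();look('wrist','w2.png');look('side')
"
```

```text
time_s: 3.1
tool_pos: [471.4, -9.8, 96.3]
eef_rot: [-180.0, 0.1, 82.7]
force: [0.0, -0.7, 0.3]
opening: 0.4
time_s: 3.6
tool_pos: [466.4, -50.1, 96.7]
eef_rot: [180.0, 0.1, 82.7]
force: [-0.3, 0.7, -0.1]
opening: 0.4
t3.6 tip jig [-164.5  -13.2] z 23.7 rot [1.80e+02 1.00e-01 8.27e+01] F [-0.3  0.7 -0.1] open 0.4
wrist bar jig c [-46.   12.2] phi 24.0 A [45.4 52.8] B [-137.3  -28.5] err 0.14
side bar jig c [-291.2 -283. ] phi 135.9 A [-363.  -213.4] B [-219.3 -352.6] err 0.73
```

```bash
python3 - <<'E'
s=open('h.py').read()
s=s.replace("def fit(c,b):\n    m,x,y,yaw=b","def fit(c,b,n='top'):\n    m,x,y,yaw=b\n    V=np.ones((384*4,512*4))\n    if n=='wrist': cv2.fillPoly(V,[np.int32([(225,222),(292,222),(300,262),(512,384),(0,384),(220,262)])*4],0)")
s=s.replace("return np.abs(cv2.GaussianBlur(I,(0,0),4)-M).sum()","return (V*np.abs(cv2.GaussianBlur(I,(0,0),4)-M)).sum()")
s=s.replace("[fit(c,b)]","[fit(c,b,n)]")
s=s.replace("    for q,e in [fit","    if n=='wrist' or 1:\n        pass\n    for q,e in [fit")
open('h.py','w').write(s)
E
python3 -c "
from h import *
look('wrist')"
```

```text
wrist bar jig c [-101.3  -14.1] phi 25.5 A [-11.  29.] B [-191.5  -57.1] err 0.05
```

View pics/w2.png

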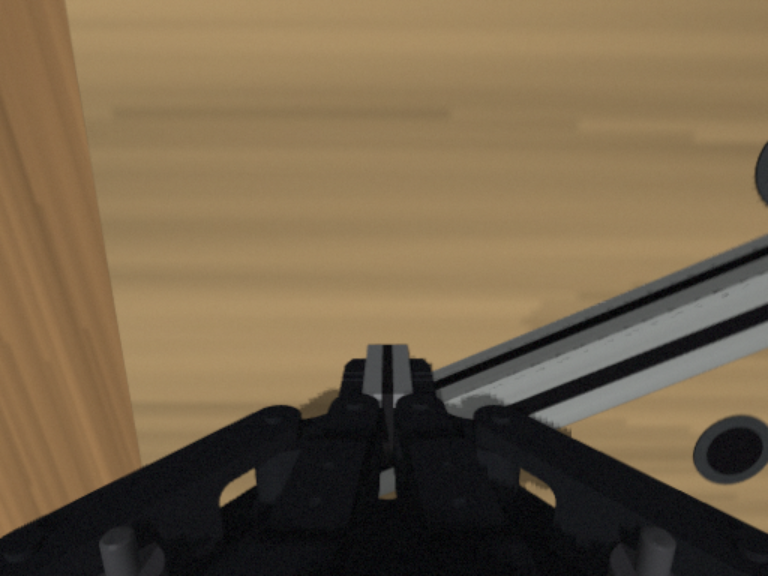

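```bash
python3 -m creep '[{"delta_pos":[-8,2,0],"twist":[0,0,0],"claw":0},{"delta_pos":[-16,5,0],"twist":[0,0,0],"claw":0},{"delta_pos":[-23,9,0],"twist":[0,0,0],"claw":0},{"delta_pos":[-30,14,0],"twist":[0,0,0],"claw":0},{"delta_pos":[-36,20,0],"twist":[0,0,0],"claw":0}]'; python3 -m creep '[{"delta_pos":[10,-10,-30],"twist":[0,0,0],"claw":0},{"delta_pos":[25,-40,-80],"twist":[0,0,0],"claw":0},{"delta_pos":[25,-50,-120],"twist":[0,0,0],"claw":0},{"delta_pos":[25,-50,-160],"twist":[0,0,0],"claw":0},{"delta_pos":[25,-50,-160],"twist":[0,0,0],"claw":0}]' | tail -2;  python3 -c "
from h import *
tip();look('wrist','w3.png');look('top')
"
```

```text
time_s: 4.4
tool_pos: [481.7, -88.5, 96.1]
eef_rot: [-180.0, 0.1, 82.7]
force: [-0.5, 0.3, 0.8]
opening: -0.3
force: [0.3, 0.0, 0.1]
opening: -0.3
t4.9 tip jig [-191.6  -24.1] z 189.2 rot [179.4   0.2  82.7] F [0.3 0.  0.1] open -0.3
wrist bar jig c [-74.7 -23. ] phi 42.5 A [-1.  44.5] B [-148.4  -90.6] err 0.05
top bar jig c [-75.6 -21.8] phi 42.9 A [-2.3 46.3] B [-148.9  -89.8] err 0.11
```

```bash
python3 -c "
from h import *
go(-169,-109,100,125.7); print(ctrl.get_state()['q'].round())
"
```

```text
t5.1 tip jig [-194.6  -24.5] z 182.2 rot [-1.799e+02  1.000e-01  8.270e+01] F [-0.2 -0.3  0.1] open -0.1
delta [-84.4  25.8  82.3] twist [-0.002  0.    -0.751]
[ 36.   3. -33. 109.   2.  69.  -5.]
```

```bash
python3 -m creep '[{"delta_pos":[-40,10,0],"twist":[0,0,-0.15],"claw":0},{"delta_pos":[-84,26,0],"twist":[0,0,-0.3],"claw":0},{"delta_pos":[-84,26,30],"twist":[0,0,-0.45],"claw":0},{"delta_pos":[-84,26,60],"twist":[0,0,-0.6],"claw":0},{"delta_pos":[-84,26,82],"twist":[0,0,-0.75],"claw":0}]' >/dev/null;  python3 -c "
from h import *
look('wrist','w4.png'); go(-169,-109,22,125.7)"
```

```text
wrist bar jig c [-74.3 -22.7] phi 42.8 A [-0.9 45.2] B [-147.7  -90.6] err 0.01
t5.7 tip jig [-171.5 -108.4] z 95.9 rot [-179.6   -0.5  125.3] F [-1.   0.3  0.4] open 0.1
delta [-2.8  1.9 73.9] twist [-0.007 -0.009 -0.007]
```

```bash
python3 -m creep '[{"delta_pos":[-3,2,40],"twist":[-0.007,-0.009,-0.007],"claw":0},{"delta_pos":[-3,2,74],"twist":[-0.007,-0.009,-0.007],"claw":0},{"delta_pos":[-3,10,74],"twist":[-0.007,-0.009,-0.007],"claw":0},{"delta_pos":[-3,18,74],"twist":[-0.007,-0.009,-0.007],"claw":0},{"delta_pos":[-3,26,74],"twist":[-0.007,-0.009,-0.007],"claw":0}]'; python3 -m creep '[{"delta_pos":[0,8,0],"twist":[0,0,0],"claw":0},{"delta_pos":[0,16,0],"twist":[0,0,0],"claw":0},{"delta_pos":[0,24,0],"twist":[0,0,0],"claw":0},{"delta_pos":[0,30,0],"twist":[0,0,0],"claw":0},{"delta_pos":[0,36,0],"twist":[0,0,0],"claw":0}]';  python3 -c "
from h import *
tip();look('wrist','w5.png')"
```

```text
time_s: 6.2
tool_pos: [471.6, -130.4, 96.7]
eef_rot: [179.9, 0.1, 125.7]
force: [-0.6, 0.1, -0.6]
opening: -0.1
time_s: 6.7
tool_pos: [501.3, -110.9, 98.3]
eef_rot: [180.0, 0.3, 125.6]
force: [-8.3, -5.9, 12.5]
opening: -0.2
t6.7 tip jig [-122.2  -69. ] z 25.3 rot [180.    0.3 125.6] F [-8.3 -5.9 12.5] open -0.2
wrist bar not found
```

View pics/w5.png

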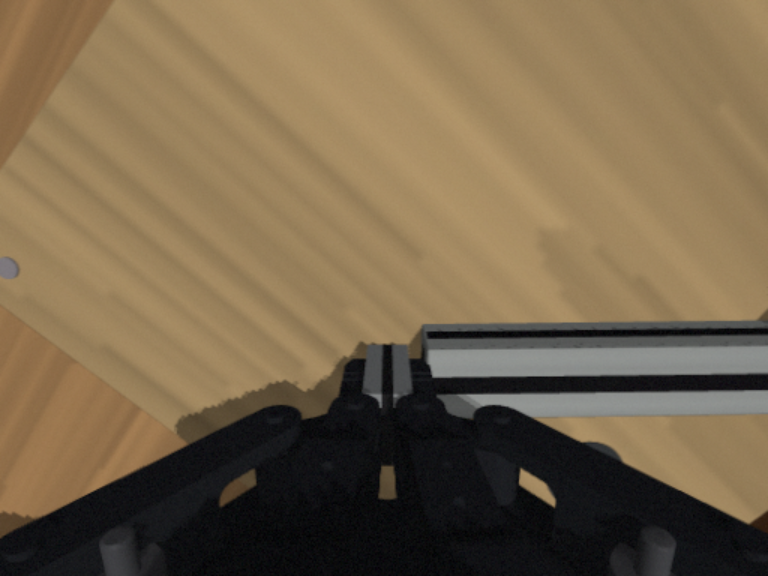

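```bash
python3 -c "
from h import *
look('top','t5.png');look('side')"
```

```text
top bar jig c [-30.4  17.1] phi 43.5 A [42.2 85.9] B [-102.9  -51.8] err 0.40
side bar jig c [-285.4 -286. ] phi 138.2 A [-359.9 -219.3] B [-210.9 -352.7] err 0.75
```

The wrist view shows the finger flat on the bar's B end, with the bar still at 43°. Its far corner has just met the back wall, which accounts for the 12 N. Next I go round to the left face near B and push it forward.

```bash
python3 -m creep '[{"delta_pos":[0,-15,1],"twist":[0,0,0],"claw":0},{"delta_pos":[25,-15,3],"twist":[0,0,0],"claw":0},{"delta_pos":[44,-8,3],"twist":[0,0,0],"claw":0},{"delta_pos":[44,20,3],"twist":[0,0,0],"claw":0},{"delta_pos":[43,34,3],"twist":[0,0,0],"claw":0}]'; python3 -m creep '[{"delta_pos":[-12,0,0],"twist":[0,0,0],"claw":0},{"delta_pos":[-20,3,0],"twist":[0,0,0],"claw":0},{"delta_pos":[-29,7,0],"twist":[0,0,0],"claw":0},{"delta_pos":[-38,11,0],"twist":[0,0,0],"claw":0},{"delta_pos":[-46,16,0],"twist":[0,0,0],"claw":0}]';  python3 -c "
from h import *
tip();look('wrist','w6.png');look('top')"
```

```text
time_s: 7.5
tool_pos: [505.8, -54.0, 96.1]
eef_rot: [179.7, 0.4, 125.7]
force: [0.3, -0.0, -0.3]
opening: 0.0
time_s: 8.0
tool_pos: [545.9, -83.4, 96.2]
eef_rot: [179.8, 0.3, 125.6]
force: [-1.0, -0.6, 0.0]
opening: -0.3
t8.0 tip jig [-81.5 -36.1] z 23.2 rot [179.8   0.3 125.6] F [-1.  -0.6  0. ] open -0.3
wrist bar jig c [-29.9 -10. ] phi 55.4 A [27.  72.3] B [-86.7 -92.3] err 0.17
top bar not found
```

```bash
python3 -m creep '[{"delta_pos":[15,-5,-20],"twist":[0,0,0.1],"claw":0},{"delta_pos":[35,-20,-60],"twist":[0,0,0.25],"claw":0},{"delta_pos":[58,-39,-100],"twist":[0,0,0.4],"claw":0},{"delta_pos":[58,-39,-130],"twist":[0,0,0.55],"claw":0},{"delta_pos":[58,-39,-130],"twist":[0,0,0.7],"claw":0}]'>/dev/null;  python3 -c "
from h import *
tip();look('wrist','w7.png');look('top');c=ctrl.capture('top');cv2.imwrite('pics/t7.png',cv2.resize(c['color'][85:285,180:380,::-1],None,fx=2.5,fy=2.5))"
```

```text
t8.7 tip jig [-149.8  -18. ] z 157.6 rot [179.1   0.2  85.3] F [ 0.5 -0.2 -0.2] open -0.1
wrist bar jig c [-19.4   4.9] phi 55.7 A [37.  87.5] B [-75.7 -77.7] err 0.05
top bar jig c [-17.9  10.7] phi 55.4 A [38.9 93. ] B [-74.6 -71.7] err 0.18
```

View pics/w7.png

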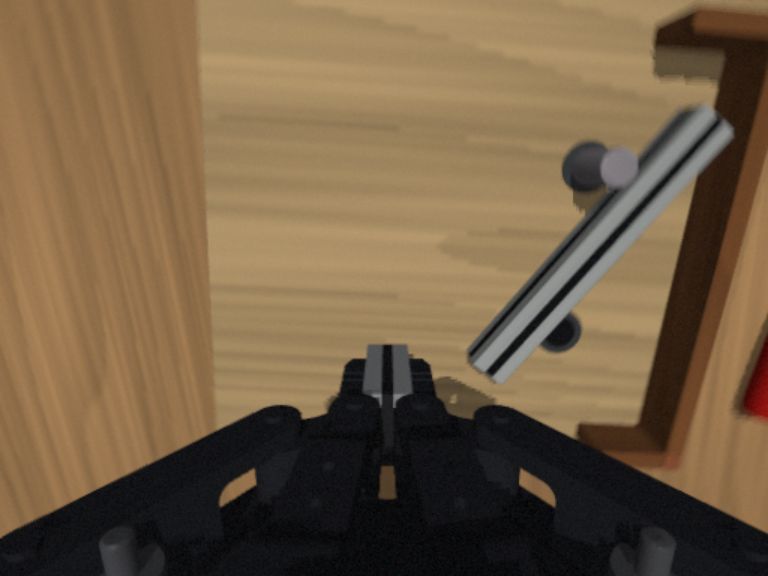

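The wrist view shows the bar at 56° with its A end behind the post at the back wall (710,115) and its B end at 490,365, still outside the right end wall. I'll push B in along +x.

```bash
python3 -c "
from h import *
go(-112,-57,40)"
```

```text
t8.9 tip jig [-151.5  -18.7] z 151.9 rot [1.797e+02 1.000e-01 8.580e+01] F [-0.6 -0.3 -0.7] open 0.1
delta [-40.3  36.6 112.2] twist [0.006 0.001 0.055]
```

```bash
python3 -m creep '[{"delta_pos":[-40,20,20],"twist":[0.006,0,0.055],"claw":0},{"delta_pos":[-40,37,60],"twist":[0.006,0,0.055],"claw":0},{"delta_pos":[-40,37,105],"twist":[0.006,0,0.055],"claw":0},{"delta_pos":[-40,37,130],"twist":[0.006,0,0.055],"claw":0},{"delta_pos":[-40,45,130],"twist":[0.006,0,0.055],"claw":0}]'; python3 -m creep '[{"delta_pos":[0,12,0],"twist":[0,0,0],"claw":0},{"delta_pos":[0,22,0],"twist":[0,0,0],"claw":0},{"delta_pos":[0,32,0],"twist":[0,0,0],"claw":0},{"delta_pos":[0,42,0],"twist":[0,0,0],"claw":0},{"delta_pos":[0,52,0],"twist":[0,0,0],"claw":0}]'; python3 -m creep '[{"delta_pos":[5,-20,-20],"twist":[0,0,0],"claw":0},{"delta_pos":[20,-50,-60],"twist":[0,0,0],"claw":0},{"delta_pos":[30,-70,-105],"twist":[0,0,0],"claw":0},{"delta_pos":[30,-70,-120],"twist":[0,0,0],"claw":0},{"delta_pos":[30,-70,-120],"twist":[0,0,0],"claw":0}]' >/dev/null
python3 -c "
from h import *
tip();look('wrist','w8.png');look('top')"
```

```text
time_s: 9.45
tool_pos: [517.8, -100.0, 90.2]
eef_rot: [-179.4, -0.0, 82.9]
force: [-0.4, -0.0, 0.9]
opening: -0.1
time_s: 9.95
tool_pos: [570.7, -106.8, 90.5]
eef_rot: [-179.5, 0.0, 82.9]
force: [-1.7, 0.3, 0.7]
opening: 0.2
t10.4 tip jig [-121.   -25.6] z 142.4 rot [-1.799e+02  1.000e-01  8.290e+01] F [-0.5  0.  -0.5] open 0.0
wrist bar jig c [-1.1  4.4] phi 70.7 A [31.9 98.8] B [-34. -90.] err 0.04
top bar not found
```

```bash
python3 -c "
from h import *
go(-78,-74,40)"
```

```text
t10.7 tip jig [-123.   -26.6] z 137.2 rot [-179.4    0.    82.8] F [ 0.8 -0.4 -0.6] open -0.0
delta [-47.5  45.9  96.7] twist [-0.011  0.     0.003]
```

```bash
python3 -m creep '[{"delta_pos":[-30,20,10],"twist":[-0.011,0,0],"claw":0},{"delta_pos":[-47,40,50],"twist":[-0.011,0,0],"claw":0},{"delta_pos":[-47,46,90],"twist":[-0.011,0,0],"claw":0},{"delta_pos":[-47,46,115],"twist":[-0.011,0,0],"claw":0},{"delta_pos":[-47,54,115],"twist":[-0.011,0,0],"claw":0}]'; python3 -m creep '[{"delta_pos":[0,14,0],"twist":[0,0,0],"claw":0},{"delta_pos":[0,26,0],"twist":[0,0,0],"claw":0},{"delta_pos":[0,38,0],"twist":[0,0,0],"claw":0},{"delta_pos":[0,50,0],"twist":[0,0,0],"claw":0},{"delta_pos":[0,60,0],"twist":[0,0,0],"claw":0}]'; python3 -m creep '[{"delta_pos":[0,5,0],"twist":[0,0,0],"claw":0},{"delta_pos":[0,9,0],"twist":[0,0,0],"claw":0},{"delta_pos":[0,-10,0],"twist":[0,0,0],"claw":0},{"delta_pos":[10,-30,-30],"twist":[0,0,0],"claw":0},{"delta_pos":[25,-60,-70],"twist":[0,0,0],"claw":0}]'
python3 -c "
from h import *
tip();look('wrist','w9.png')"
```

```text
time_s: 11.15
tool_pos: [548.8, -121.7, 89.0]
eef_rot: [-179.4, -0.1, 82.8]
force: [1.0, -0.4, -0.5]
opening: 0.1
time_s: 11.65
tool_pos: [609.7, -129.4, 89.3]
eef_rot: [-179.4, -0.1, 82.8]
force: [-1.1, -0.4, 0.5]
opening: 0.2
time_s: 12.15
tool_pos: [553.7, -98.6, 157.2]
eef_rot: [-179.2, -0.1, 82.7]
force: [1.0, 0.3, 0.5]
opening: 0.0
t12.2 tip jig [-71.7 -50.2] z 84.2 rot [-1.792e+02 -1.000e-01  8.270e+01] F [1.  0.3 0.5] open 0.0
wrist bar jig c [21.3  9.6] phi 93.2 A [ 15.7 109.4] B [ 26.9 -90.3] err 0.02
```

```bash
python3 -c "
from h import *
go(-50,94,84)"
```

```text
t12.2 tip jig [-70.3 -46.5] z 90.8 rot [-1.798e+02 -1.000e-01  8.300e+01] F [ 1.  -0.3  0.6] open -0.1
delta [140.4  21.2   6.9] twist [-0.003 -0.001  0.006]
```

```bash
python3 -m creep '[{"delta_pos":[45,0,0],"twist":[0,0,0],"claw":0},{"delta_pos":[90,10,0],"twist":[0,0,0],"claw":0},{"delta_pos":[138,20,0],"twist":[0,0,0.006],"claw":0},{"delta_pos":[140,21,35],"twist":[0,0,0.006],"claw":0},{"delta_pos":[140,21,70],"twist":[0,0,0.006],"claw":0}]'; python3 -c "
from h import *
go(5,94,22); look('wrist','w10.png')"
```

```text
time_s: 12.75
tool_pos: [594.6, 44.4, 94.3]
eef_rot: [180.0, -0.2, 82.9]
force: [0.1, -0.8, -1.1]
opening: -0.1
t12.8 tip jig [-49.5  96.9] z 21.3 rot [180.   -0.2  82.9] F [ 0.1 -0.8 -1.1] open -0.1
delta [-3.1 54.5 -0.6] twist [ 0.001 -0.003  0.004]
wrist bar not found
```

View pics/w10.png

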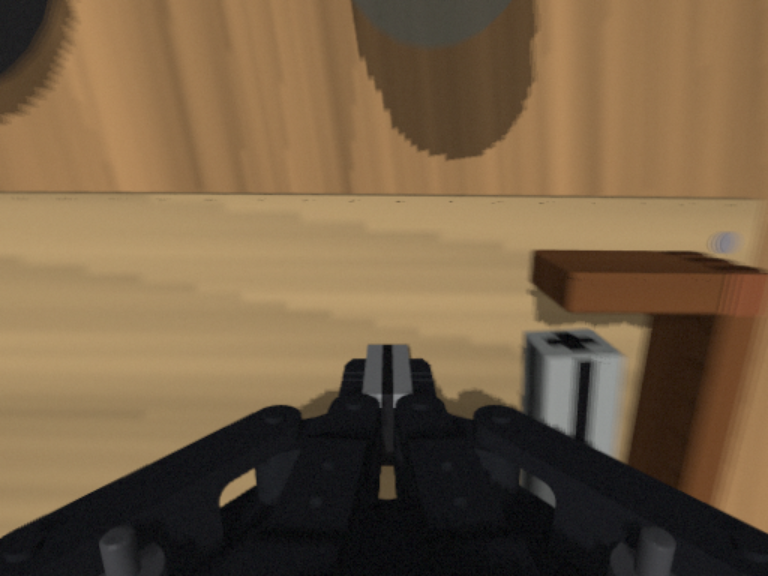

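The A end (570,340) lies inside the left end wall, about 15 mm off the back wall. The finger is clear beside the post. I'll push forward here.

```bash
python3 -m creep '[{"delta_pos":[-3,15,0],"twist":[0,0,0],"claw":0},{"delta_pos":[-3,28,0],"twist":[0,0,0],"claw":0},{"delta_pos":[-3,40,0],"twist":[0,0,0],"claw":0},{"delta_pos":[-3,48,0],"twist":[0,0,0],"claw":0},{"delta_pos":[-3,54,0],"twist":[0,0,0],"claw":0}]';python3 -c "
from h import *
tip()"; python3 -m creep '[{"delta_pos":[0,3,0],"twist":[0,0,0],"claw":0},{"delta_pos":[0,6,0],"twist":[0,0,0],"claw":0}]';python3 -c "
from h import *
tip()"
```

```text
time_s: 13.35
tool_pos: [644.2, 31.0, 89.7]
eef_rot: [-179.4, 0.0, 82.7]
force: [-2.1, -0.2, 0.7]
opening: -0.3
t13.3 tip jig [ 1.4 89.9] z 16.7 rot [-179.4    0.    82.7] F [-2.1 -0.2  0.7] open -0.3
time_s: 13.55
tool_pos: [649.8, 30.3, 90.0]
eef_rot: [-179.3, 0.0, 82.7]
force: [-13.4, -0.1, 9.2]
opening: -0.1
t13.6 tip jig [ 7.1 89.9] z 17.0 rot [-179.3    0.    82.7] F [-13.4  -0.1   9.2] open -0.1
```

```bash
python3 -m creep '[{"delta_pos":[0,-15,0],"twist":[0,0,0],"claw":0},{"delta_pos":[0,-45,-25],"twist":[0,0,0],"claw":0},{"delta_pos":[-20,-50,-70],"twist":[0.01,0,0],"claw":0},{"delta_pos":[-65,-50,-75],"twist":[0.01,0,0],"claw":0},{"delta_pos":[-110,-50,-75],"twist":[0.01,0,0],"claw":0}]' >/dev/null; python3 -c "
from h import *
look('wrist','w11.png');go(-40,-70,22)"
```

```text
wrist bar jig c [29.9 30.6] phi 85.3 A [ 38.2 130.2] B [ 21.6 -69.1] err 0.09
t14.2 tip jig [-41.7 -29.4] z 93.2 rot [-178.8    0.3   82.1] F [-0.1 -0.9 -0.6] open -0.1
delta [-40.2   3.6  71.4] twist [-0.021  0.006 -0.011]
```

```bash
python3 -m creep '[{"delta_pos":[-40,-4,0],"twist":[-0.021,0.006,-0.011],"claw":0},{"delta_pos":[-40,-4,36],"twist":[-0.021,0.006,-0.011],"claw":0},{"delta_pos":[-40,-4,71],"twist":[-0.021,0.006,-0.011],"claw":0},{"delta_pos":[-40,12,71],"twist":[-0.021,0.006,-0.011],"claw":0},{"delta_pos":[-40,24,71],"twist":[-0.021,0.006,-0.011],"claw":0}]' >/dev/null; python3 -m creep '[{"delta_pos":[0,8,0],"twist":[0,0,0],"claw":0},{"delta_pos":[0,16,0],"twist":[0,0,0],"claw":0},{"delta_pos":[0,21,0],"twist":[0,0,0],"claw":0},{"delta_pos":[0,25,0],"twist":[0,0,0],"claw":0},{"delta_pos":[0,28,0],"twist":[0,0,0],"claw":0}]'; python3 -c "
from h import *
tip()"
```

```text
time_s: 15.15
tool_pos: [629.5, -128.5, 93.4]
eef_rot: [-179.7, -0.0, 82.7]
force: [-11.4, 2.5, 8.1]
opening: 0.0
t15.2 tip jig [  7.2 -70.1] z 20.4 rot [-179.7   -0.    82.7] F [-11.4   2.5   8.1] open 0.0
```

```bash
python3 -m creep '[{"delta_pos":[0,-14,0],"twist":[0,0,0],"claw":0},{"delta_pos":[40,-14,0],"twist":[0,0,0],"claw":0},{"delta_pos":[84,-14,0],"twist":[0,0,0],"claw":0},{"delta_pos":[84,-5,0],"twist":[0,0,0],"claw":0},{"delta_pos":[84,1,0],"twist":[0,0,0],"claw":0}]'; python3 -c "
from h import *
tip()"; python3 -m creep '[{"delta_pos":[0,3,0],"twist":[0,0,0],"claw":0},{"delta_pos":[0,-10,0],"twist":[0,0,0],"claw":0},{"delta_pos":[-5,-45,-20],"twist":[0,0,0],"claw":0},{"delta_pos":[-10,-90,-60],"twist":[0,0,0],"claw":0},{"delta_pos":[-10,-120,-110],"twist":[0,0,0],"claw":0}]';python3 -m creep '[{"delta_pos":[0,0,-40],"twist":[0,0,0],"claw":0},{"delta_pos":[0,0,-60],"twist":[0,0,0],"claw":0},{"delta_pos":[0,0,-60],"twist":[0,0,0],"claw":0}]' >/dev/null; python3 -c "
from h import *
tip();look('wrist','w12.png');look('top');c=ctrl.capture('top');print(ctrl.get_state()['joint_vel'].round(1))"
```

```text
time_s: 15.65
tool_pos: [641.4, -42.7, 93.8]
eef_rot: [-179.7, -0.1, 82.9]
force: [-20.0, 16.7, 11.7]
opening: 0.1
t15.7 tip jig [ 8.1 16.5] z 20.8 rot [-1.797e+02 -1.000e-01  8.290e+01] F [-20.   16.7  11.7] open 0.1
time_s: 16.15
tool_pos: [528.8, -41.1, 188.2]
eef_rot: [-179.5, -0.0, 82.7]
force: [1.3, -0.8, 1.7]
opening: 0.0
t16.4 tip jig [-101.6    2.2] z 179.4 rot [-179.9    0.    82.6] F [0.6 0.9 0.2] open -0.2
wrist bar jig c [35.3  8.5] phi 89.6 A [ 36.  108.5] B [ 34.6 -91.5] err 0.04
top bar jig c [-284.1 -302.3] phi 143.9 A [-364.9 -243.5] B [-203.2 -361.2] err 0.81
[-0.2  0.3 -0.2 -0.  -0.1  0.1 -0.1]
```

View pics/w12.png

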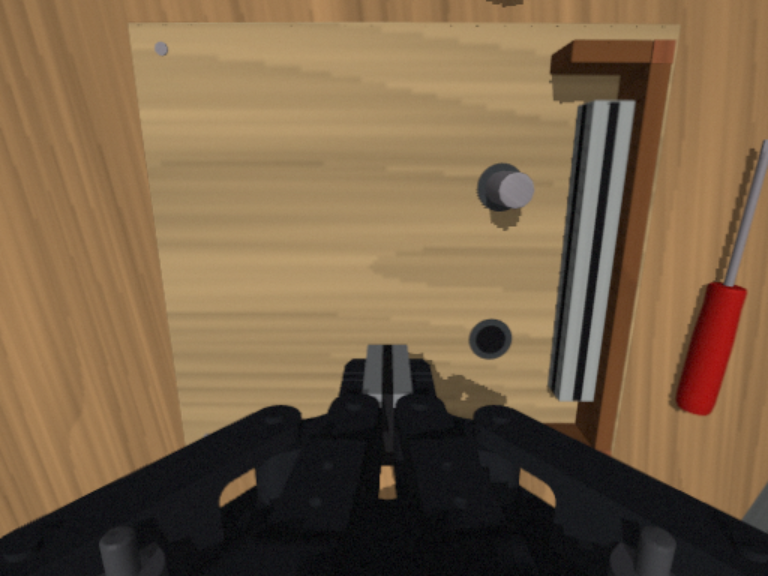

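The bar lies parallel against the back wall with both ends free (rows 100 and 400) of the end walls. The post, screwdriver and empty socket look untouched.

```bash
python3 -c "
from h import *
for n in('jar','tape','meter','driver'):
    c=ctrl.capture('side'); r=ctrl.search_frame('side',n); print(n,np.round(r[0]['rect']) if r else None)
print(ctrl.close_job())"
```

```text
jar [198. 241.  30.  47.]
tape [262. 272.  46.  38.]
meter [276. 159.  50.  28.]
driver [184. 183.  43.  36.]
the job is handed in; nothing more can be done
None
```

The profile is in the bay, and I handed the job in at about 16.5 s. I only pushed it, with the shut fingertips:
- **Turning:** I swung the near end to the right until the profile bore on the post.
- **Feeding:** I pushed the near end so the far end slid behind the post to the back wall.
- **Swinging in:** I pushed the near end into the bay.
- **Seating:** I pressed at the left end, then the right end, then the middle.

**Last checks**
- **Seating:** the finger stopped at about the same depth at all three places (jig x = 7.1, 7.2 and 8.1 mm).
- **Position:** the wrist camera put the profile at 89.6° to the jig's x axis, with its ends at y = +108 and −91 mm. That is between the end walls at ±125 mm.
- **Forces:** the force readings I took peaked at about 29 N, at the last press. The hand is now clear.
- **Surroundings:** the jar, tape, meter and driver are within about 3 pixels of where they first appeared.

**What disagreed**
- The wrist camera put the profile's centre at x = 35.3 mm instead of 32.5 mm. That would place it inside the back wall, so I took it as calibration error.
- In the final top-view check the network locked onto the look-alike bar off the board, so the top camera did not confirm the result.

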